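# Key the winged rotor into the bench mill

## Task

Take the rotor with the flat wing handle out of the wooden rack and lower it upright into the round collar of the bench mill, then turn it under light pressure until its tang drops into the hidden drive slot and its flange sits flush on the collar; never lean hard on it or force it round before it is home. Then let go of it and throw the mill's drive lever all the way over to the other side. Leave everything else on the bench where it is.

Things in the scene. Friction and masses are not known exactly. Their poses are not given: they have to be found in the camera images.
- rotor_mid (a point): Winged rotor, loose, steel, 0.3-0.5 kg, 94 mm tall, upright in the rack: the middle of its axis. z up; x along wing and tang (parallel; a half turn is the same). Heights from this point: tang -47 to -31, round pilot of diameter 44 (lowest 6 mm tapered to 39) -31 to -3, flange of diameter 62 -3 to +3, neck of diameter 22 to +11, wing +11 to +47 mm. The rack's other part has a ball knob: not wanted.
- rotor_wing (a point): Centre of the rotor's grey wing handle, an upright plate 56 long (x), 14 thick (y), 36 mm high, 29 mm above rotor_mid; grip it across its 14 mm.
- rotor_tang (a point): Centre of the underside of the rotor's flat tang, 40 long (x), 8 thick (y), 16 mm tall, 47 mm below rotor_mid. The tang is what keys into the mill's drive dog.
- rack: Fixed wooden block 120 (x) x 270 (y) x 53 mm high, origin at the centre of its underside. Two round through holes of 52 mm diameter at y = -75 and +75 mm; the rotor hangs by its flange in one, a ball-knobbed part without a tang in the other (which is which varies).
- mill: Fixed grey bench mill, origin at the centre of its underside; z up, x from its front to its back. Slab 160 (x) x 250 (y) x 44 mm high. On the slab stand the steel collar, its axis at y = -40 mm, and the drive lever at y = +75 mm.
- mill_bore (a point): Centre of the mouth of the mill's steel collar, at its top face, 100 mm above the table; axes as the mill's. Collar outer diameter 68, bore 46 mm. With the rotor home, its flange rests on this face and rotor_mid is 3 mm above this point. Tang not in line with the slot: flange 5 to 15 mm too high, rotor_mid 8 to 18 mm above this point.
- mill_dog (a point): On the bore's axis, 29 mm below its mouth: flat top of the drive dog, whose open slot, 11 mm wide, takes the tang. Slot direction not measured: within 0.65 rad of the mill's x. Sprung: yields down from 3 N, 0.8 N per mm, solid after 10 mm (11 N). In line within 0.07 rad it springs up round the tang and the push vanishes. It does not turn: do not twist on once keyed. Over 40 N on an unkeyed rotor spoils it.
- lever (a joint): Drive lever angle in rad: about 0 leaning towards the mill's front (-x), 1.0 fully over towards its back (+x). It pivots about the mill's y axis, stays where it is left and needs about 1 N at the tip.
- lever_tip (a point): Centre of the black ball, diameter 26 mm, at the end of the drive lever. The rod is 10 mm thick, 60 mm from pivot to ball; pivot 66 mm above the table at x = 0, y = +75 mm of the mill. At 0 rad the ball is 29 mm in front of the pivot and 53 mm above it, at 1.0 rad 29 mm behind it. The block below it is 70 (x) x 50 (y) mm, up to 69 mm above the table.
Not all that is in view belongs to the job. Leave any blue, green or turquoise look-alike of the part that bears rotor_mid alone.

How it is judged (in metres and radians):
On the way, in this order (a step that is already met when the one before it is completed fails the run):
1. the winged rotor is lifted clear of the rack (height (world z) of rotor_mid above 0.1 m and distance of rotor_mid from where it was at the start of the episode above 0.05 m), for 0.1 s.
2. the rotor is keyed: its flange is home on the mill's collar, the lever not yet thrown (z of rotor_mid in the frame of mill_bore below 0.006 m and horizontal distance between rotor_mid and mill_bore below 0.004 m and angle between rotor_mid's own z axis and vertical below 0.06 rad and value of joint lever below 0.4 rad), for 0.2 s.
3. the drive lever is thrown over, the rotor still home (z of rotor_mid in the frame of mill_bore below 0.006 m and horizontal distance between rotor_mid and mill_bore below 0.004 m and angle between rotor_mid's own z axis and vertical below 0.06 rad and value of joint lever above 0.85 rad), for 0.2 s.
At the end, for the whole second after the job is handed in: The rotor stands released and at rest in the mill's collar with its flange within 3 mm of the collar's top face, within 4 mm of its axis and upright within 0.06 rad, and the drive lever is at more than 0.85 of its 1.0 rad (all of step 3 and linear speed of rotor below 0.02 m/s); the robot touches nothing.
It fails at once if more than 40 N between the rotor and the mill while the rotor has not dropped home (contact force between rotor and mill above 40 N and z of rotor_mid in the frame of mill_bore above 0.006 m).
It fails at once if any of the other loose things on the bench (ball-knobbed part, stone, steel weight, jar, bowl, brush, folder) is moved more than 30 mm (distance of any of muller, stone, weight, jar, paste_bowl, paste_brush, folder from where it was at the start of the episode above 0.03 m).
It also fails if it takes over 64 s, if anything falls off the work surface, if the arm or the gripper's body presses on something with over 40 N, if the wrist force passes 120 N, or if a joint passes its speed limit or range.

## Robot

A 7-joint arm with a two-finger parallel gripper is mounted at the origin on the work surface. World frame = base frame: x ahead of the robot, y to its left, z up, the work surface at z = 0. Lengths are in m, angles in degrees, forces in N, time in s.
With the tool pointing down it reaches from about 0.4 to 0.875 m from the base axis. Payload 19.3 kg.
Tool frame: the origin (TCP) lies on the centre line of the jaws, within the pads' length; the fingertips stand 22 mm ahead of it and the grasp point (between the pads) lies 3 mm ahead of it; z points along the fingers, y is the line along which they close (so a half turn about z gives the same grasp; the last joint's range is limited). The gripper opens to 85 mm and grips with 20 to 120 N. Pads are 22 mm wide; open, the fingers measure 114 mm over their backs; the gripper's body (76 mm by 85 mm) begins 54 mm behind the grasp point. The pads swing forward as they close: fully open they stand 13 mm farther back than shut.
Start: joints at [-79.538, 29.874, -2.08, 91.645, 1.215, 58.505, -6.463], TCP at [0.156, 0.605, 0.253] pointing down, gripper open.
Joint ranges: [-166.77, 166.77], [-17.47, 122.26], [-85.68, 81.53], [9.62, 139.38], [-72.42, 252.41], [9.2, 110.78], [-144.41, 144.41]. Speed limits (degrees/s): [108.29, 108.29, 136.94, 136.94, 172.46, 172.46, 172.46].

## Interface

Orientations are given as a 3x3 rotation matrix whose columns are the frame's x, y, z axes.
In Python, from cell import env, vision, boxes_of, trace gives the robot as it stands.
- The arm moves only by the shell command python3 -m pendant 'ROWS' [OPENING] [FORCE]. ROWS is JSON, one flat list of numbers, 6 for each row, row after row: the shift along the tool's x, y, z each as a share of 12 cm, from -1 to 1, then the turn, a rotation vector about the tool's x, y, z each as a share of 360 degrees, from -1 to 1. A call has 1 to 8 rows; each row is the pose to reach, as a shift and turn from the pose commanded when the call began, along the tool's axes at that moment, turning the shorter way round; what a row does not reach only later rows make up. A row lasts 1/8 s, in which the tool goes at most 62.5 mm and 10.7 degrees, less where a joint would pass 70% of its speed; a pose out of reach is approached as far as the arm can. A call with a number of a shift or a turn outside -1 to 1 is refused whole. A call with a gripper value outside its range is refused whole. OPENING is the closure, from -1 (fully open) to 1 (shut), set as the call begins (- or left out, the last holds). The fingers move at their own pace and stop on an object; FORCE is the grip in N (left out, the last holds). Time passes only in rows, so rows that repeat a pose let the fingers close. It gives the time, the measured TCP pose, the force, the opening and the grip force at its end, in the units of the state.
- env.read_state(): the state, without advancing time (a new reading comes with each control period).
- vision.camera(name): name is "side" or "top"; returns the picture (480x640x3 uint8, red, green, blue); there is no depth.
- vision.calibration(name): a dict with "mtx" (3x3 intrinsics, pixels), "k1" (the pictures are not rectified: a ray, as slopes to the right and down, at radius r is drawn at 1 + k1 r^2 times it, then the intrinsics apply), "R" (3x3) and "t" (3): a world point X has camera coordinates R X + t. Camera axes: x right, y down, z forward; pixel columns grow to the right and rows downward; lengths in m; the calibration is good to about 2 mm. A picture is of the moment at which its call begins. calibration takes no time and is no camera call.
- env.hand_in(): hands the job in; it is judged then, once.
Trained networks look in the newest picture that a camera, given by its name, has taken for a name from the list of things; names that differ only in an ending like _2 or _b are one class to them, and where a whole thing is asked for, a point or a joint stands for the part that bears it (a point fixed in the world has none). Each returns a list of dicts, best first, with "score" (0 to 1); they miss things now and then, are a little off and sometimes report something else, mostly with a low value. They report only what shows in the picture. A call takes as long as a camera call. They do not tell look-alikes from the thing itself.
- boxes_of(label, camera): "centre" ([x, y, z] in m, in world coordinates, good to about 4 mm: the middle of the surface that is visible of it).
- trace(label, camera): "mask" (480x640 bool, what is visible of it).
The state is a dict: "clock": time; "joint_pos": joint angles; "dq": joint speeds; "joint_torque": joint torques, N m; "tcp_pos": TCP position; "orientation": TCP orientation; "ft_force": force on the tool from outside, world axes, zero at the start; "moment": the same for the moment, N m; "opening": finger opening in m; "finger_force": force on a finger pad.
Only numpy, scipy, OpenCV 4.12 (cv2) and the standard library are available. Lean on these libraries where they do the work, as an engineer would, in place of code of your own. Each camera call takes 0.05 s, during which the arm holds its last target. There are 200 camera calls.

## Working session

There is one attempt and no reset: what is moved stays moved. The work goes in short steps, Python scripts to look and compute and a shell command to move; the robot and the scene stay as the last step left them, time stands still between calls to the robot, and variables do not carry over. Pictures are saved under pics/ and viewed, at most 10 in all, crops included, and the job is handed in when it is done.

```bash
ls; mkdir -p pics; python3 - <<'E'
from cell import env,vision,boxes_of,trace
import cv2,numpy as np
s=env.read_state();print(s)
for c in("side","top"):
    im=vision.camera(c);cv2.imwrite(f"pics/{c}0.png",im[:,:,::-1])
    k=vision.calibration(c);print(c,k)
    for l in("rotor_mid","rotor_wing","rack","mill","mill_bore","lever_tip"):
        try:print(l,[(np.round(d["centre"],3).tolist(),round(d["score"],2)) for d in boxes_of(l,c)])
        except Exception as e:print(l,e)
E
```

```text
pics
{'clock': 0.0, 'joint_pos': array([-79.53747804,  29.91076485,  -2.08319753,  91.67384066,
         1.21293466,  58.50324084,  -6.46383473]), 'dq': array([ 0.0258441 , -0.03663362, -0.03570275,  0.02159732,  0.01910715,
        0.11275677,  0.04420513]), 'joint_torque': array([ 1.63746241e-03, -9.27082300e+01,  1.98024295e+00, -3.69943929e+01,
        1.78716896e-02,  8.14045896e-03,  7.54674420e-05]), 'tcp_pos': array([0.15625646, 0.60482929, 0.25270749]), 'orientation': array([[-9.68211064e-01,  2.50134511e-01, -2.48688808e-04],
       [ 2.50134632e-01,  9.68210414e-01, -1.12283658e-03],
       [-4.00770850e-05, -1.14934848e-03, -9.99999339e-01]]), 'ft_force': array([-0.11474877,  0.32591897, -0.70989228]), 'moment': array([-0.00182236,  0.01056514, -0.00636653]), 'finger_force': 0.0, 'opening': 0.08578539482198157}
side {'mtx': array([[480.49615117,   0.        , 312.02460654],
       [  0.        , 480.49615117, 234.45465329],
       [  0.        ,   0.        ,   1.        ]]), 'k1': -0.04705655093385223, 'R': array([[ 0.99178322, -0.12792259,  0.00135962],
       [-0.08970
[... 887 characters left out ...]
, 'R': array([[ 0.02458492, -0.99967597,  0.00659864],
       [-0.9987354 , -0.02485027, -0.04370437],
       [ 0.04385419, -0.00551583, -0.99902272]]), 't': array([-0.03973119,  0.57163016,  1.22319033])}
rotor_mid [([0.592, -0.042, 0.05], 0.96), ([0.483, -0.031, 0.047], 0.75), ([0.763, -0.211, 0.05], 0.7), ([0.382, -0.242, 0.049], 0.65), ([0.521, -0.174, 0.06], 0.63)]
rotor_wing [([0.48, -0.031, 0.053], 0.81), ([0.762, -0.213, 0.052], 0.81), ([0.52, -0.174, 0.059], 0.64), ([0.592, -0.041, 0.046], 0.6), ([0.537, -0.248, 0.053], 0.29)]
rack [([0.537, -0.247, 0.055], 0.66)]
mill [([0.594, 0.166, 0.044], 0.76)]
mill_bore [([0.586, 0.167, 0.042], 0.94)]
lever_tip [([0.556, 0.236, 0.131], 0.64)]
```

View pics/top0.png

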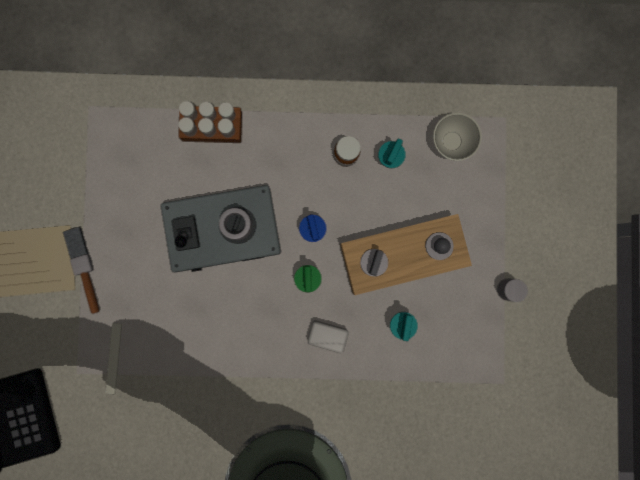

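View pics/side0.png

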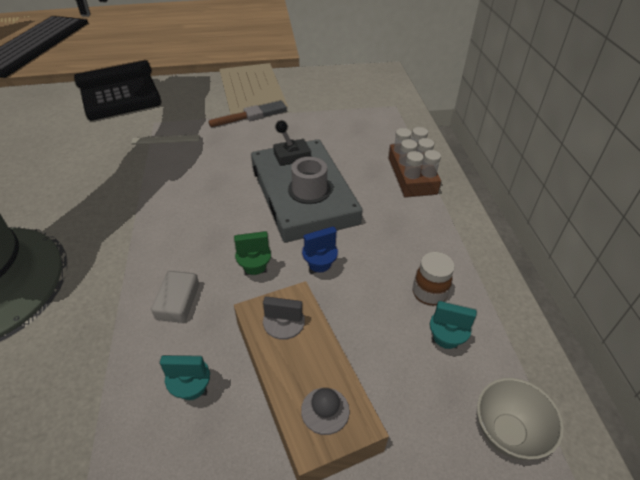

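Winged candidates in the top picture: grey in the rack (374,262); blue (312,228); green (307,278); turquoise (391,153) and (404,326). The steel-grey one in the rack fits, and the ball knob at (440,245) is the part I don't want. The collar is at (235,223) and the lever ball at (183,240). I'll confirm with one enlarged crop.

```bash
cat > h.py <<'E'
from cell import env,vision,boxes_of,trace
import cv2,numpy as np
def ray(c,uv):
    k=vision.calibration(c);M=k["mtx"];d=np.array([(uv[0]-M[0,2])/M[0,0],(uv[1]-M[1,2])/M[1,1]])
    s=d.copy()
    for _ in range(20): s=d/(1+k["k1"]*(s@s))
    return -k["R"].T@k["t"], k["R"].T@np.array([*s,1])
def at(c,uv,z):
    o,r=ray(c,uv);return o+r*(z-o[2])/r[2]
def proj(c,X):
    k=vision.calibration(c);p=k["R"]@X+k["t"];s=p[:2]/p[2];s=s*(1+k["k1"]*(s@s));return k["mtx"][:2,:2]@s+k["mtx"][:2,2]
E
python3 - <<'E'
from h import *
im=cv2.imread("pics/top0.png")
a=cv2.resize(im[190:260,155:290],None,fx=5.9,fy=4.2*1.4,interpolation=cv2.INTER_CUBIC)[:300]
a=cv2.resize(im[198:248,165:298-0][:, :],(800,300),interpolation=cv2.INTER_CUBIC)
b=cv2.resize(im[236:286,334:467],(800,300),interpolation=cv2.INTER_CUBIC)
cv2.imwrite("pics/crop1.png",np.vstack([a,b]))
vision.camera("top");vision.camera("side")
for l in("rotor_wing","mill","rack","lever_tip"):
  for c in("top","side"):
    for d in trace(l,c):
        m=d["mask"].astype(np.uint8);r=cv2.minAreaRect(cv2.findNonZero(m));print(l,c,round(d["score"],2),m.sum(),np.round(r[0],1),np.round(r[1],1),round(r[2],1))
        if l in("mill","rack") and c=="top":
            z=.044 if l=="mill" else .053
            B=np.array([at(c,p,z)[:2] for p in cv2.boxPoints(r)]);print(B.round(4).tolist())
E
```

```text
rotor_wing top 0.95 628 [374.5 262.5] [27. 27.] 90.0
rotor_wing top 0.92 622 [312.5 227.5] [27. 27.] 90.0
rotor_wing top 0.92 578 [308. 278.] [26. 26.] 90.0
rotor_wing top 0.87 653 [391.6 154.1] [28.1 27.5] 74.7
rotor_wing top 0.85 632 [403.3 325.2] [27.6 26.9] 45.0
rotor_wing side 0.97 1566 [283.7 317.4] [43.  43.6] 2.6
rotor_wing side 0.96 1863 [184.5 377.5] [45. 49.] 90.0
rotor_wing side 0.82 1613 [450.2 326. ] [42.1 45.2] 12.5
rotor_wing side 0.57 1334 [319.9 250.6] [45.1 36.4] 84.3
rotor_wing side 0.55 1289 [253.4 253.4] [41.5 35.5] 85.9
rotor_wing side 0.21 199 [285.8 131. ] [25.7 11.8] 52.4
mill top 0.97 8024 [220.2 228.5] [ 72.9 114.1] 80.4
[[0.6428, 0.3078], [0.6924, 0.0561], [0.5307, 0.0244], [0.4821, 0.275]]
mill side 0.8 7773 [302.8 179.2] [126.9  85.4] 67.4
rack top 0.61 5319 [405.3 254.2] [ 54.  122.1] 75.6
[[0.5598, -0.1025], [0.6345, -0.3657], [0.5183, -0.397], [0.4441, -0.1349]]
rack side 0.93 13912 [309.9 379. ] [194.9 101.2] 67.6
lever_tip top 0.41 120 [180.5 239.5] [ 9.9 14.1] 45.0
lever_tip side 0.52 174 [282.6 131.8] [24.6 11.7] 80.0
lever_tip side 0.33 14001 [311.8 378.8] [195.1 102.1] 69.0
```

View pics/crop1.png

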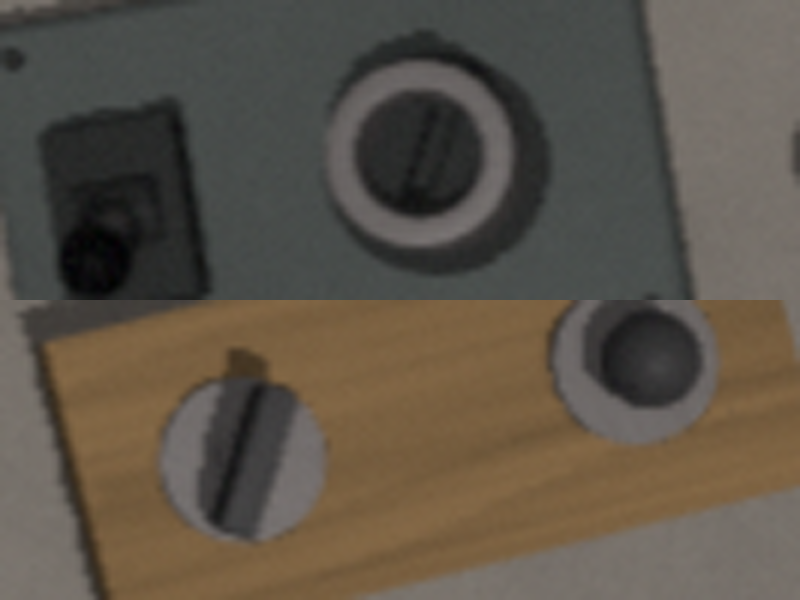

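The crop confirms the grey winged rotor in the rack at full-image (374,262). In the collar at (235,223) the slot shows as a dark line about 17° from the image vertical. I'll refine these.

```bash
python3 - <<'E'
from h import *
from scipy.optimize import minimize
g=np.mean([cv2.cvtColor(vision.camera("top"),cv2.COLOR_RGB2GRAY).astype(float) for _ in range(12)],0)
np.save("g.npy",g)
S=8
def samp(P): 
    P=np.float32(P);return cv2.remap(np.float32(g),P[:,0].reshape(-1,1),P[:,1].reshape(-1,1),cv2.INTER_CUBIC).ravel()
def circ(x,y,z,r):
    a=np.linspace(0,2*np.pi,90,endpoint=False);return [proj("top",np.array([x+r*np.cos(t),y+r*np.sin(t),z])) for t in a]
def fit(uv,z,r,sg):
    x0=at("top",uv,z)[:2]
    f=lambda p:-sum(samp(circ(*p,z,r_-.0015)).mean()*1-samp(circ(*p,z,r_+.0015)).mean() for r_ in [r])*sg
    best=None
    for rr in [0]:
        o=minimize(f,x0,method="Nelder-Mead",options=dict(initial_simplex=[x0+[.003,0],x0+[-.002,.003],x0-[.002,.003]],xatol=1e-5))
    return o.x,o.fun
print("collar outer",fit((235,223.5),.1,.034,1),"bore",fit((235,223.5),.1,.023,-1))
print("flange",fit((374.3,262.4),.059,.031,1))
# gradient orientation (structure tensor) for line yaw, in rectified world patches
def patch(cx,cy,z,h=.03,n=120):
    t=np.linspace(-h,h,n);P=[proj("top",np.array([cx+a,cy+b,z])) for a in t for b in t]
    return samp(P).reshape(n,n)   # rows x, cols y
def line(c,z,h,w,offs):
    res=[]
    for yaw in np.radians(np.arange(-40,41,1)):
        for d in offs:
            u=np.array([np.cos(yaw),np.sin(yaw)]);v=np.array([-u[1],u[0]])
            L=lambda e:samp([proj("top",np.array([*(c+u*s+v*(d+e)),z])) for s in np.linspace(-h,h,25)]).mean()
            res.append((L(0)-.5*(L(w)+L(-w)),np.degrees(yaw),d))
    return sorted(res)[:4]
c,_=fit((235,223.5),.1,.034,1)
print("slot",line(c,.071,.014,.006,np.arange(-.004,.0041,.001)))
f,_=fit((374.3,262.4),.059,.031,1)
print("wing dark line",line(f,.103,.022,.005,np.arange(-.012,.0121,.001)))
big=[]
for (q,z) in((f,.103),(c,.071)):
    p=patch(*q,z)[::-1,::-1];big.append(cv2.resize(np.clip(p*1.6,0,255).astype(np.uint8),(400,400)))
cv2.imwrite("pics/rect.png",np.hstack(big))
E
```

```text
Traceback (most recent call last):
  File "h.py", line 11, in proj
    k=vision.calibration(c);p=k["R"]@X+k["t"];s=p[:2]/p[2];s=s*(1+k["k1"]*(s@s));return k["mtx"][:2,:2]@s+k["mtx"][:2,2]
ValueError: time passes only in moves, steps and waits
```

```bash
cat > h.py <<'E'
from cell import env,vision,boxes_of,trace
import cv2,numpy as np
from scipy.optimize import minimize
K={c:vision.calibration(c) for c in("top","side")}
def at(c,uv,z):
    k=K[c];M=k["mtx"];d=np.array([(uv[0]-M[0,2])/M[0,0],(uv[1]-M[1,2])/M[1,1]]);s=d.copy()
    for _ in range(20): s=d/(1+k["k1"]*(s@s))
    o=-k["R"].T@k["t"];r=k["R"].T@np.array([*s,1]);return o+r*(z-o[2])/r[2]
def proj(c,X):
    k=K[c];p=np.atleast_2d(X)@k["R"].T+k["t"];s=p[:,:2]/p[:,2:];s=s*(1+k["k1"]*(s**2).sum(1,keepdims=True))
    return s@k["mtx"][:2,:2].T+k["mtx"][:2,2]
def grab(n=8,c="top"): return np.mean([cv2.cvtColor(vision.camera(c),cv2.COLOR_RGB2GRAY).astype(float) for _ in range(n)],0)
def samp(g,X,c="top"):
    P=np.float32(proj(c,X));return cv2.remap(np.float32(g),P[:,:1].copy(),P[:,1:].copy(),cv2.INTER_CUBIC).ravel()
def circ(p,z,r):
    a=np.linspace(0,2*np.pi,120,endpoint=False);return np.c_[p[0]+r*np.cos(a),p[1]+r*np.sin(a),0*a+z]
def fit(g,x0,z,r,sg):
    f=lambda p:-sg*(samp(g,circ(p,z,r-.002)).mean()-samp(g,circ(p,z,r+.002)).mean())
    o=minimize(f,x0,method="Nelder-Mead",options=dict(initial_simplex=[x0+[.003,0],x0+[-.002,.003],x0-[.002,.003]],xatol=1e-5));return o.x,o.fun
def patch(g,q,z,h=.035,n=400):
    t=np.linspace(h,-h,n);A,B=np.meshgrid(t,t,indexing="ij")
    return samp(g,np.c_[q[0]+A.ravel(),q[1]+B.ravel(),0*A.ravel()+z]).reshape(n,n)
def line(g,c,z,h,w,offs):
    res=[];s=np.linspace(-h,h,40)
    for yaw in np.radians(np.arange(-45,46,1)):
        u=np.array([np.cos(yaw),np.sin(yaw)]);v=np.array([-u[1],u[0]])
        for d in offs:
            L=lambda e:samp(g,np.c_[c+s[:,None]*u+v*(d+e),0*s+z]).mean()
            res.append((round(L(0)-.5*(L(w)+L(-w)),1),round(np.degrees(yaw)),round(d,4)))
    return sorted(res)[:5]
E
cat > m.py <<'E'
from h import *
g=np.load("g.npy")
x=at("top",(235,223.5),.1)[:2];c,v=fit(g,x,.1,.034,1);print("collar",x,c,v,"bore",fit(g,x,.1,.023,-1))
x=at("top",(374.3,262.4),.059)[:2];f,v=fit(g,x,.059,.031,1);print("flange",x,f,v)
print("slot",line(g,c,.071,.014,.006,np.arange(-.006,.0061,.001)))
print("wing",line(g,f,.103,.022,.005,np.arange(-.012,.0121,.001)))
cv2.imwrite("pics/rect.png",np.hstack([np.clip(patch(g,q,z)*1.8,0,255).astype(np.uint8) for q,z in((f,.103),(c,.071))]))
E
python3 m.py
```

```text
collar [0.59505725 0.12617947] [0.59577627 0.12779837] -47.23775863647461 bore (array([0.59577439, 0.12790533]), np.float64(-56.114051818847656))
flange [ 0.51899121 -0.18034716] [ 0.51865954 -0.18071697] -5.6764678955078125
slot [(np.float32(-12.7), -16, np.float64(0.005)), (np.float32(-12.7), -15, np.float64(0.005)), (np.float32(-12.6), -17, np.float64(0.005)), (np.float32(-12.6), -14, np.float64(0.005)), (np.float32(-12.5), -18, np.float64(0.005))]
wing [(np.float32(-34.1), -16, np.float64(0.01)), (np.float32(-33.9), -17, np.float64(0.01)), (np.float32(-33.8), -15, np.float64(0.01)), (np.float32(-33.2), -18, np.float64(0.01)), (np.float32(-32.9), -14, np.float64(0.01))]Traceback (most recent call last):
  File "m.py", line 7, in <module>
    cv2.imwrite("pics/rect.png",np.hstack([np.clip(patch(g,q,z)*1.8,0,255).astype(np.uint8) for q,z in((f,.103),(c,.071))]))
                                                   ~~~~~^^^^^^^
  File "h.py", line 22, in patch
    return samp(g,np.c_[q[0]+A.ravel(),q[1]+B.ravel(),0*A.ravel()+z]).reshape(n,n)
           ~~~~^^^^^^^^^^^^^^^^^^^^^^^^^^^^^^^^^^^^^^^^^^^^^^^^^^^^^^
  File "h.py", line 14, in samp
    P=np.float32(proj(c,X));return cv2.remap(np.float32(g),P[:,:1].copy(),P[:,1:].copy(),cv2.INTER_CUBIC).ravel()
                                   ~~~~~~~~~^^^^^^^^^^^^^^^^^^^^^^^^^^^^^^^^^^^^^^^^^^^^^^^^^^^^^^^^^^^^^
cv2.error: OpenCV(4.12.0) /io/opencv/modules/imgproc/src/imgwarp.cpp:1713: error: (-215:Assertion failed) dst.cols < SHRT_MAX && dst.rows < SHRT_MAX && src.cols < SHRT_MAX && src.rows < SHRT_MAX in function 'remap'
```

```bash
sed -i 's/n=400/n=175/' h.py; sed -i 's/^cv2.imwrite.*/cv2.imwrite("pics\/rect.png",np.hstack([cv2.resize(np.clip(patch(g,q,z)*1.8,0,255).astype(np.uint8),(400,400)) for q,z in((f,.103),(c,.071))]))/' m.py; python3 m.py|tail -1
```

```text
wing [(np.float32(-34.1), -16, np.float64(0.01)), (np.float32(-33.9), -17, np.float64(0.01)), (np.float32(-33.8), -15, np.float64(0.01)), (np.float32(-33.2), -18, np.float64(0.01)), (np.float32(-32.9), -14, np.float64(0.01))]
```

View pics/rect.png

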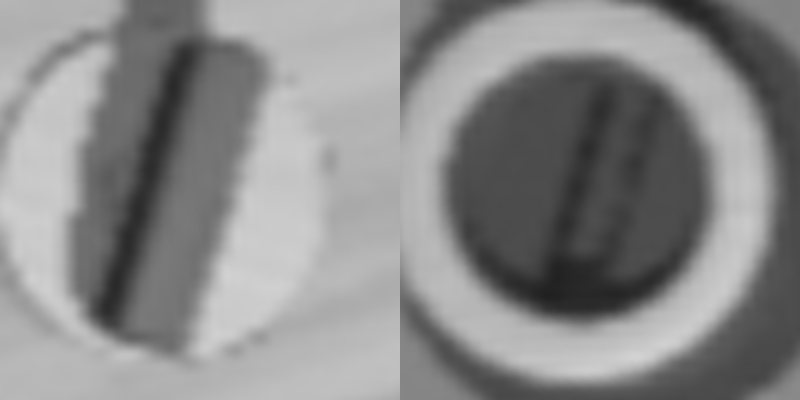

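Measurements, all consistent with the given sizes:
- Wing centre about (0.5196, -0.1795), yaw about -15.5°.
- Bore (0.5958, 0.1278), slot yaw about -15°, which is 0.46 rad from mill x, within the 0.65 allowed.

Next I travel to above the rotor.

```bash

python3 -m pendant '[-1,-0.3,0,0,0,0, -1,-0.3,0,0,0,0, -1,-0.3,0,0,0,0]' -1 40
python3 -m pendant '[-1,-0.3,0,0,0,0, -1,-0.3,0,0,0,0, -1,-0.3,0,0,0,0]'
python3 -m pendant '[-0.51,-0.99,0,0,0,0, -0.51,-0.99,0,0,0,0, -0.51,-0.99,0,0,0,0]'
python3 -m pendant '[-0.51,-0.99,0,0,0,0, -0.51,-0.99,0,0,0,0, -0.51,-0.99,0,0,0,0]'
python3 -m pendant '[-0.51,-0.99,0,0,0,0, -0.51,-0.99,0,0,0,0, -0.51,-0.99,0,0,0,0]'
python3 -m pendant '[-0.51,-0.99,0,0,0,0, -0.51,-0.99,0,0,0,0, -0.51,-0.99,0,0,0,0]'
python3 -m pendant '[-0.51,-0.99,0,0,0,0.0028, -0.51,-0.99,0,0,0,0.0028, -0.51,-0.99,0,0,0,0.0028, -0.51,-0.99,0,0,0,0.0028]'
cat > s.py <<'E'
import sys;from cell import env;import numpy as np
s=env.read_state();R=s["orientation"];p=s["tcp_pos"];t=np.array(list(map(float,sys.argv[1:4])))
print("t",s["clock"],"p",p.round(4),"yaw",np.degrees(np.arctan2(R[0,1],R[1,1])).round(2),"tilt",R[:,2].round(3),"F",s["ft_force"].round(1),"M",s["moment"].round(2),"open",round(s["opening"],4),s["finger_force"])
print("shares",(R.T@(t-p)/.12).round(4))
E
python3 s.py .5196 -.1795 .088
```

```text
clock: 2.17
tcp_pos: [0.2683, 0.5375, 0.2536]
orientation: [[-0.966, 0.257, 0.002], [0.257, 0.966, -0.001], [-0.002, -0.0, -1.0]]
ft_force: [-0.6, 0.6, -0.3]
opening: 0.0852
finger_force: 0.0
clock: 2.55
tcp_pos: [0.3746, 0.4726, 0.2534]
orientation: [[-0.967, 0.256, 0.002], [0.256, 0.967, -0.001], [-0.002, -0.001, -1.0]]
ft_force: [-1.6, 0.4, -0.2]
opening: 0.0852
finger_force: 0.0
clock: 2.92
tcp_pos: [0.4007, 0.3423, 0.2537]
orientation: [[-0.967, 0.253, 0.0], [0.253, 0.967, -0.001], [-0.0, -0.001, -1.0]]
ft_force: [-0.2, 0.8, -0.3]
opening: 0.0852
finger_force: 0.0
clock: 3.3
tcp_pos: [0.4302, 0.2125, 0.2536]
orientation: [[-0.967, 0.253, 0.0], [0.253, 0.967, -0.0], [-0.0, -0.0, -1.0]]
ft_force: [0.5, 0.8, 0.0]
opening: 0.0852
finger_force: 0.0
clock: 3.68
tcp_pos: [0.4599, 0.0825, 0.2535]
orientation: [[-0.967, 0.253, 0.0], [0.253, 0.967, -0.0], [-0.001, -0.0, -1.0]]
ft_force: [-0.2, 1.2, 0.4]
opening: 0.0851
finger_force: 0.0
clock: 4.05
tcp_pos: [0.4897, -0.0477, 0.2533]
orientation: [[-0.968, 0.253, 0.0], [0.253, 0.968, -0.001], [-0.001, -0.0, -1.0]]
ft_force: [-0.1, 1.0, -0.4]
opening: 0.0854
finger_force: 0.0
clock: 4.55
tcp_pos: [0.519, -0.1745, 0.2529]
orientation: [[-0.964, 0.266, -0.0], [0.266, 0.964, 0.001], [0.001, 0.001, -1.0]]
ft_force: [-0.3, 0.4, 0.4]
opening: 0.0853
finger_force: 0.0
t 4.55 p [ 0.519  -0.1745  0.2529] yaw 15.42 tilt [-0.     0.001 -1.   ] F [-0.3  0.4  0.4] M [-0.   -0.02 -0.02] open 0.0853 0.0
shares [-0.0163 -0.0396  1.3744]
```

```bash

python3 -m pendant '[-0.016,-0.04,0.4,0,0,0, -0.016,-0.04,0.8,0,0,0, -0.016,-0.04,0.9,0,0,0, -0.016,-0.04,0.9,0,0,0]' | head -2
python3 -m pendant '[0,0,0.2,0,0,0, 0,0,0.4,0,0,0, 0,0,0.475,0,0,0, 0,0,0.475,0,0,0]'
python3 s.py .5196 -.1795 .088
python3 -m pendant '[0,0,0,0,0,0, 0,0,0,0,0,0, 0,0,0,0,0,0, 0,0,0,0,0,0, 0,0,0,0,0,0, 0,0,0,0,0,0]' 1 50
python3 -m pendant '[0,0,0,0,0,0, 0,0,-0.1,0,0,0, 0,0,-0.2,0,0,0, 0,0,-0.3,0,0,0, 0,0,-0.4,0,0,0]'
python3 s.py .5196 -.1795 .228
```

```text
clock: 5.05
tcp_pos: [0.5194, -0.1801, 0.1458]
clock: 5.55
tcp_pos: [0.5195, -0.1813, 0.0892]
orientation: [[-0.964, 0.267, 0.001], [0.267, 0.964, -0.0], [-0.001, 0.0, -1.0]]
ft_force: [-0.6, 0.1, 0.5]
opening: 0.0853
finger_force: 0.0
t 5.55 p [ 0.5195 -0.1813  0.0892] yaw 15.48 tilt [ 0.001 -0.    -1.   ] F [-0.6  0.1  0.5] M [-0.04 -0.01  0.  ] open 0.0853 0.0
shares [0.0031 0.0145 0.0102]
clock: 6.3
tcp_pos: [0.5191, -0.1814, 0.0888]
orientation: [[-0.964, 0.267, 0.0], [0.267, 0.964, 0.0], [-0.0, 0.0, -1.0]]
ft_force: [-2.8, 1.9, 9.9]
opening: 0.0174
finger_force: 48.6
clock: 6.92
tcp_pos: [0.519, -0.1814, 0.1373]
orientation: [[-0.964, 0.267, 0.0], [0.267, 0.964, -0.0], [-0.0, -0.0, -1.0]]
ft_force: [0.3, 0.7, -3.2]
opening: 0.0172
finger_force: 48.9
t 6.925 p [ 0.519  -0.1814  0.1373] yaw 15.49 tilt [ 0. -0. -1.] F [ 0.3  0.7 -3.2] M [ 0.    0.01 -0.02] open 0.0172 48.88761878013611
shares [-6.000e-04  1.680e-02 -7.556e-01]
```

```bash

python3 -m pendant '[0,0,-0.25,0,0,0, 0,0,-0.5,0,0,0, 0,0,-0.75,0,0,0, 0,0,-0.75,0,0,0]' | head -2
python3 - <<'E'
from h import *
a=vision.camera("side");t=vision.camera("top")
p=env.read_state()["tcp_pos"];print(p)
u=proj("side",p-[0,0,.05])[0].astype(int);v=proj("top",p-[0,0,.05])[0].astype(int);print(u,v)
f=lambda im,q:cv2.resize(im[max(q[1]-60,0):,max(q[0]-50,0):][:120,:100],(400,480),interpolation=cv2.INTER_CUBIC)
cv2.imwrite("pics/held.png",np.clip(np.hstack([f(a,u),f(t,v)])[:,:,::-1]*1.5,0,255))
E
python3 s.py .5958 .1278 .228
```

```text
clock: 7.42
tcp_pos: [0.5198, -0.1817, 0.2285]
[ 0.51870571 -0.18124457  0.22605231]
[278 267] [382 262]
t 7.525 p [ 0.5187 -0.1812  0.2261] yaw 15.48 tilt [-0.  0. -1.] F [-0.2 -0.2 -4.4] M [-0.  0. -0.] open 0.0171 49.09783065319061
shares [ 0.0684  2.6534 -0.0159][ WARN:0@0.982] global loadsave.cpp:1063 imwrite_ Unsupported depth image for selected encoder is fallbacked to CV_8U.
```

View pics/held.png

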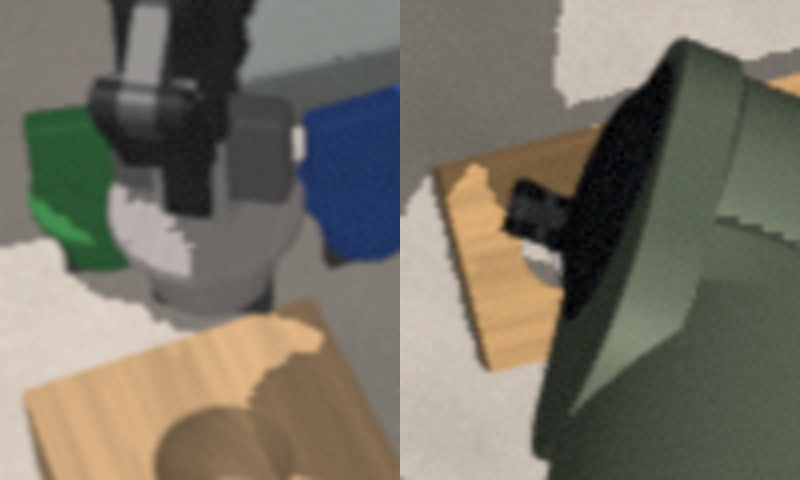

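The side view (left half of held.png) shows the rotor hanging upright in the jaws, with the wing gripped near its middle at about (200,150). In the top view (right half) the arm hides it. I'll cross-check the bore with the side camera while moving over.

```bash

python3 - <<'E'
from h import *
g=grab(4,"side")
def fs(x0,z,r,sg):
    f=lambda p:-sg*(samp(g,circ(p,z,r-.002),"side").mean()-samp(g,circ(p,z,r+.002),"side").mean())
    x0=np.array(x0);return minimize(f,x0,method="Nelder-Mead",options=dict(initial_simplex=[x0+[.003,0],x0+[-.002,.003],x0-[.002,.003]],xatol=1e-5))
for r,sg in((.023,-1),(.034,1),(.023,1)):
    for x0 in ([.5958,.1278],[.592,.124],[.6,.131]):
        o=fs(x0,.1,r,sg);print(r,sg,o.x.round(4),round(o.fun,1))
E
python3 -m pendant '[0.02,0.44,0,0,0,0, 0.02,0.88,0,0,0,0, 0.02,0.88,0,0,0,0]' | head -2
python3 -m pendant '[0.02,0.44,0,0,0,0, 0.02,0.88,0,0,0,0, 0.02,0.88,0,0,0,0]' | head -2
python3 -m pendant '[0.02,0.44,0,0,0,0, 0.02,0.88,0,0,0,0, 0.02,0.88,0,0,0,0, 0.02,0.88,0,0,0,0]' | head -2
python3 s.py .5958 .1278 .188
python3 - <<'E'
from h import *
im=vision.camera("side");cv2.imwrite("pics/over.png",np.clip(cv2.resize(im[90:250,200:400],(800,640)).astype(float)[:600,:,::-1]*1.5,0,255).astype(np.uint8))
E
```

```text
0.023 -1 [0.5965 0.125 ] -19.1
0.023 -1 [0.5965 0.125 ] -19.1
0.023 -1 [0.5964 0.125 ] -19.1
0.034 1 [0.5952 0.125 ] -14.9
0.034 1 [0.5952 0.1249] -14.9
0.034 1 [0.5952 0.1248] -14.9
0.023 1 [0.6056 0.1335] -7.8
0.023 1 [0.6024 0.1148] -11.5
0.023 1 [0.6149 0.1426] -11.4
clock: 8.1
tcp_pos: [0.5456, -0.0747, 0.2255]
clock: 8.48
tcp_pos: [0.5711, 0.0272, 0.2254]
clock: 8.98
tcp_pos: [0.5965, 0.1242, 0.2258]
t 8.975 p [0.5965 0.1242 0.2258] yaw 15.55 tilt [-0.001 -0.001 -1.   ] F [-0.7 -0.5 -2.7] M [-0.1   0.01 -0.01] open 0.0171 49.68179404735565
shares [0.0133 0.0275 0.3147]
```

View pics/over.png

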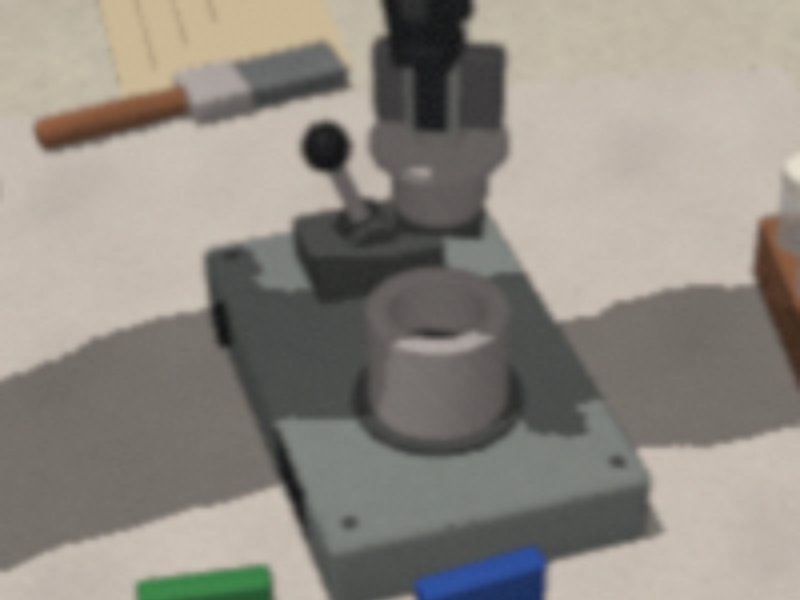

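The picture shows the rotor hanging upright above the collar (435,300 in the crop), with the lever untouched. The side and top cameras disagree by about 3 mm in y. The grasp suggests the top camera has about a 2 mm bias, so I aim for (0.5958, 0.1258).

```bash

python3 s.py .5958 .1258 .182
python3 -m pendant '[0.009,0.012,0.1,0,0,0, 0.009,0.012,0.2,0,0,0, 0.009,0.012,0.3,0,0,0, 0.009,0.012,0.37,0,0,0, 0.009,0.012,0.37,0,0,0, 0.009,0.012,0.37,0,0,0]' |head -2
python3 s.py .5958 .1258 .166
```

```text
t 9.025 p [0.5965 0.1239 0.226 ] yaw 15.6 tilt [-0.001 -0.001 -1.   ] F [ 0.1 -0.5 -3.5] M [-0.01  0.05 -0.02] open 0.0172 49.68393087387085
shares [0.0099 0.0143 0.3664]
clock: 9.78
tcp_pos: [0.5962, 0.1275, 0.1822]
t 9.775 p [0.5962 0.1275 0.1822] yaw 15.49 tilt [ 0.  0. -1.] F [-0.9 -0.7 -2.8] M [ 0.02  0.03 -0.  ] open 0.017 49.7081333398819
shares [-0.0007 -0.0144  0.1346]
```

```bash

cat > s.py <<'E'
import sys;from cell import env,vision;import numpy as np
S=[]
for i in range(4):
    S.append(env.read_state()); vision.camera("top") if i<3 else 0
m=lambda k:np.mean([s[k] for s in S],0)
R=m("orientation");p=m("tcp_pos");t=np.array(list(map(float,sys.argv[1:4])))
print("t",S[-1]["clock"],"p",p.round(4),"yaw",np.degrees(np.arctan2(R[0,1],R[1,1])).round(2),"F",m("ft_force").round(1),"M",m("moment").round(2),"open",m("opening").round(4),"shares",(R.T@(t-p)/.12).round(4))
E
python3 s.py .5958 .1258 .168
python3 -m pendant '[0,0,0.03,0,0,0, 0,0,0.06,0,0,0, 0,0,0.09,0,0,0, 0,0,0.115,0,0,0, 0,0,0.115,0,0,0]'
python3 s.py .5958 .1258 .158
```

```text
t 9.925 p [0.5962 0.1275 0.1823] yaw 15.49 F [-0.5  0.  -3. ] M [ 0.    0.01 -0.02] open 0.0169 shares [-0.0006 -0.0146  0.1188]
clock: 10.55
tcp_pos: [0.5959, 0.1274, 0.1678]
orientation: [[-0.964, 0.267, -0.0], [0.267, 0.964, -0.0], [0.0, -0.0, -1.0]]
ft_force: [-0.6, -0.0, -3.1]
opening: 0.0172
finger_force: 49.7
t 10.7 p [0.596  0.1274 0.168 ] yaw 15.5 F [-0.1 -0.2 -3.3] M [-0.   -0.02 -0.02] open 0.0169 shares [-0.0022 -0.0136  0.0836]
```

```bash

python3 -m pendant '[-0.002,-0.013,0,0,0,0, -0.002,-0.013,0.015,0,0,0, -0.002,-0.013,0.03,0,0,0, -0.002,-0.013,0.04,0,0,0]' |grep -E 'pos|force'
python3 s.py .5958 .1258 .158
```

```text
tcp_pos: [0.5957, 0.1259, 0.1631]
ft_force: [0.2, 0.6, -2.9]
finger_force: 49.7
t 11.35 p [0.5957 0.1259 0.1631] yaw 15.49 F [ 0.2  0.4 -3.5] M [ 0.    0.02 -0.03] open 0.0168 shares [-0.0008 -0.0006  0.0425]
```

```bash

for i in 1; do python3 -m pendant '[0,0,0.01,0,0,0, 0,0,0.02,0,0,0]' |grep -E 'pos|ft'; done
python3 -m pendant '[0,0,0.01,0,0,0, 0,0,0.015,0,0,0]' |grep -E 'pos|ft'
python3 s.py .5958 .1258 .158
```

```text
tcp_pos: [0.5959, 0.126, 0.1609]
ft_force: [1.2, 1.5, -2.7]
tcp_pos: [0.596, 0.1263, 0.1593]
ft_force: [1.1, 3.2, 0.7]
t 12.0 p [0.596  0.1263 0.1592] yaw 15.48 F [0.5 3.7 0.3] M [ 0.87 -0.14  0.01] open 0.017 shares [ 0.0003 -0.0044  0.0104]
```

The taper is pushing the tool towards +y, so I follow it.

```bash

python3 -m pendant '[0,0.008,0,0,0,0, 0,0.008,0,0,0,0]' |grep -E 'pos|ft'
python3 s.py .5958 .1258 .158
python3 -m pendant '[0,0.001,0.006,0,0,0, 0,0.001,0.012,0,0,0]' |grep -E 'pos|ft'
python3 s.py .5958 .1258 .156
```

```text
tcp_pos: [0.5959, 0.1267, 0.1589]
ft_force: [0.7, 1.9, -1.8]
t 12.4 p [0.596  0.1267 0.159 ] yaw 15.5 F [ 0.2  1.4 -2.2] M [ 0.32 -0.05 -0.01] open 0.0171 shares [-0.0006 -0.0073  0.0083]
tcp_pos: [0.5961, 0.1271, 0.1576]
ft_force: [0.5, 2.4, -2.6]
t 12.8 p [0.5961 0.1271 0.1575] yaw 15.49 F [ 0.6  2.2 -2.7] M [ 0.6  -0.11 -0.  ] open 0.0171 shares [-0.0007 -0.0107  0.0129]
```

```bash

python3 -m pendant '[-0.002,0.008,0.01,0,0,0, -0.002,0.008,0.02,0,0,0, -0.002,0.008,0.03,0,0,0]' |grep -E 'pos|ft'
python3 s.py .5958 .1258 .151
python3 -m pendant '[0,0.004,0.01,0,0,0, 0,0.004,0.02,0,0,0, 0,0.004,0.02,0,0,0]' |grep -E 'pos|ft'
python3 s.py .5958 .1258 .148
```

```text
tcp_pos: [0.5965, 0.1276, 0.1538]
ft_force: [-0.7, 1.0, -3.8]
t 13.325 p [0.5965 0.1276 0.1538] yaw 15.5 F [-0.5  0.2 -3.3] M [0.03 0.03 0.02] open 0.0168 shares [ 0.0013 -0.0163  0.0237]
tcp_pos: [0.5966, 0.1282, 0.1515]
ft_force: [-0.5, -0.8, -3.2]
t 13.85 p [0.5967 0.1283 0.1516] yaw 15.49 F [ 0.1 -0.2 -3.3] M [ 0.01 -0.   -0.01] open 0.0172 shares [ 0.0016 -0.0217  0.0302]
```

Inside the bore, with only its weight showing on the wrist. Continue down towards the dog.

```bash

python3 -m pendant '[0,0,0.01,0,0,0, 0,0,0.02,0,0,0, 0,0,0.02,0,0,0]' |grep -E 'pos|ft'
python3 s.py .5958 .1258 .148
python3 -m pendant '[0,0,0.01,0,0,0, 0,0,0.02,0,0,0, 0,0,0.02,0,0,0]' |grep -E 'pos|ft'
python3 s.py .5958 .1258 .1358
```

```text
tcp_pos: [0.5966, 0.1282, 0.1491]
ft_force: [-0.2, 1.0, -3.8]
t 14.375 p [0.5967 0.1282 0.1492] yaw 15.5 F [ 0.   0.1 -3.5] M [-0.01  0.   -0.01] open 0.017 shares [ 0.0017 -0.0214  0.01  ]
tcp_pos: [0.5966, 0.1282, 0.1467]
ft_force: [-0.2, 0.5, -3.6]
t 14.9 p [0.5967 0.1282 0.1468] yaw 15.5 F [-0.2  0.1 -3.2] M [-0.01 -0.01 -0.  ] open 0.017 shares [ 0.0016 -0.0215  0.0917]
```

There's no push 4 mm below the dog top, so the tang is already in the slot. Keep lowering until the flange lands.

```bash

python3 -m pendant '[0,0,0.012,0,0,0, 0,0,0.024,0,0,0, 0,0,0.036,0,0,0, 0,0,0.036,0,0,0]' |grep -E 'pos|ft'
python3 -m pendant '[0,0,0.012,0,0,0, 0,0,0.024,0,0,0, 0,0,0.032,0,0,0, 0,0,0.032,0,0,0]' |grep -E 'pos|ft'
python3 s.py .5958 .1258 .1358
```

```text
tcp_pos: [0.5966, 0.1283, 0.1424]
ft_force: [-0.7, 0.3, -3.1]
tcp_pos: [0.5967, 0.1283, 0.1386]
ft_force: [-0.5, -0.8, -4.4]
t 16.05 p [0.5967 0.1283 0.1387] yaw 15.49 F [ 0.  -0.2 -3.8] M [-0.01  0.02 -0.  ] open 0.0171 shares [ 0.0018 -0.0217  0.0241]
```

```bash

python3 -m pendant '[0,0,0.008,0,0,0, 0,0,0.016,0,0,0, 0,0,0.016,0,0,0]' |grep -E 'pos|ft'
python3 -m pendant '[0,0,0.006,0,0,0, 0,0,0.008,0,0,0, 0,0,0.008,0,0,0]' |grep -E 'pos|ft'
python3 s.py .5958 .1258 .1358
```

```text
tcp_pos: [0.5967, 0.1283, 0.1367]
ft_force: [0.4, -0.5, -4.1]
tcp_pos: [0.5967, 0.1283, 0.136]
ft_force: [-1.2, -0.1, 1.2]
t 16.95 p [0.5968 0.1283 0.136 ] yaw 15.5 F [-1.7 -0.4  1.6] M [0.   0.32 0.01] open 0.0171 shares [ 0.0023 -0.022   0.0016]
```

The flange has landed (the load moved off the wrist at TCP z 0.136, where home is predicted at 0.1358). Release, raise and verify.

```bash

python3 -m pendant '[0,0,0,0,0,0, 0,0,0,0,0,0, 0,0,0,0,0,0, 0,0,0,0,0,0, 0,0,0,0,0,0]' -1 |grep -E 'pos|ft|open'
python3 -m pendant '[0,0,-0.1,0,0,0, 0,0,-0.3,0,0,0, 0,0,-0.6,0,0,0, 0,0,-0.8,0,0,0, 0,0,-0.8,0,0,0]' |grep -E 'pos|ft|open'
python3 - <<'E'
from h import *
im=vision.camera("side");cv2.imwrite("pics/home.png",np.clip(cv2.resize(im[90:240,200:400],(800,600)).astype(float)[:,:,::-1]*1.5,0,255).astype(np.uint8))
for c in("side","top"):
  if c=="top":vision.camera(c)
  print(c,[(np.round(d["centre"],3).tolist(),round(d["score"],2)) for d in boxes_of("lever_tip",c)])
E
python3 s.py .5062 .2276 .24
```

```text
tcp_pos: [0.5967, 0.1282, 0.1358]
ft_force: [0.0, -0.7, 0.4]
opening: 0.0851
tcp_pos: [0.5976, 0.1284, 0.2344]
ft_force: [-0.1, 0.2, -0.0]
opening: 0.0855
side [([0.56, 0.232, 0.121], 0.67)]
top []
t 18.55 p [0.5964 0.1282 0.2312] yaw 15.49 F [ 0.3  0.5 -0.2] M [0.02 0.   0.02] open 0.0854 shares [ 0.9457  0.5975 -0.0728]
```

View pics/home.png

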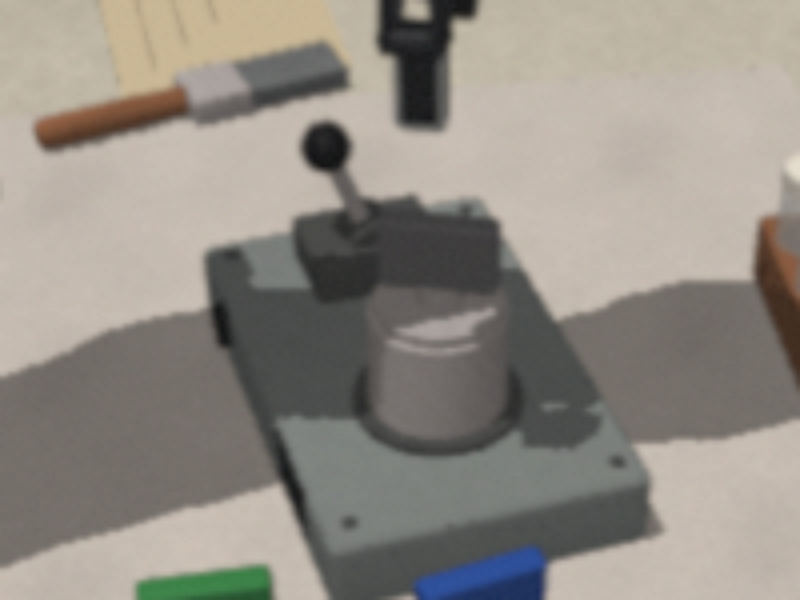

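The rotor stands flush on the collar at (435,300) in the crop, with the lever still at the front, ball at (325,147). Close the gripper and go in front of the lever.

```bash

python3 -c "
from h import *
print(at('side',(281.3,126.8),.119),at('top',(180.9,239.5),.119))"
python3 -m pendant '[0.4,0.25,-0.07,0,0,-0.03, 0.7,0.45,-0.07,0,0,-0.055, 0.946,0.6,-0.07,0,0,-0.074, 0.946,0.6,-0.07,0,0,-0.074, 0.946,0.6,-0.07,0,0,-0.074]' 1 50|grep -E 'pos|ft|open'
python3 s.py .5057 .2275 .134
```

```text
[0.55486767 0.23785956 0.119     ] [0.55715445 0.23641559 0.119     ]
tcp_pos: [0.5069, 0.2274, 0.2401]
ft_force: [-0.1, -0.5, 0.4]
opening: 0.0002
t 19.325 p [0.5071 0.2272 0.24  ] yaw -11.03 F [-0.1 -0.3  0.4] M [-0.01 -0.03 -0.01] open 0.0002 shares [0.0107 0.0052 0.8837]
```

```bash

python3 -m pendant '[0,0.01,0.3,0,0,0, 0,0.01,0.6,0,0,0, 0,0.01,0.88,0,0,0, 0,0.01,0.88,0,0,0]' |grep -E 'pos|ft'
python3 -m pendant '[-0.08,0,0,0,0,0, -0.16,0,0,0,0,0, -0.22,0,0,0,0,0, -0.28,0,0,0,0,0, -0.34,0,0,0,0,0, -0.40,0,0,0,0,0]' |grep -E 'pos|ft'
python3 -m pendant '[-0.05,0,0,0,0,0, -0.1,0,0,0,0,0, -0.15,0,0,0,0,0, -0.18,0,0,0,0,0, -0.18,0,0,0,0,0]' |grep -E 'pos|ft'
python3 s.py .5793 .2421 .134
python3 - <<'E'
from h import *
vision.camera("side");print([(np.round(d["centre"],3).tolist(),round(d["score"],2)) for d in boxes_of("lever_tip","side")])
E
```

```text
tcp_pos: [0.5056, 0.2281, 0.1328]
ft_force: [-0.1, -0.3, 0.9]
tcp_pos: [0.5538, 0.2385, 0.1346]
ft_force: [-2.3, -0.7, 0.4]
tcp_pos: [0.5749, 0.2426, 0.1346]
ft_force: [-0.1, 0.1, 0.8]
t 21.35 p [0.5747 0.2426 0.1346] yaw -11.14 F [-0.4  0.1 -0. ] M [-0.    0.02 -0.  ] open -0.0002 shares [-0.0367 -0.0114  0.0054]
[([0.593, 0.238, 0.118], 0.78)]
```

```bash

python3 -m pendant '[-0.03,0,0,0,0,0, -0.06,0,0,0,0,0, -0.06,0,0,0,0,0]' |grep -E 'pos|ft'
python3 -m pendant '[-0.02,0,0,0,0,0, -0.04,0,0,0,0,0, -0.04,0,0,0,0,0]' |grep -E 'pos|ft'
python3 s.py .5793 .2421 .134
python3 - <<'E'
from h import *
im=vision.camera("side");print([(np.round(d["centre"],3).tolist(),round(d["score"],2)) for d in boxes_of("lever_tip","side")])
cv2.imwrite("pics/lev.png",np.clip(cv2.resize(im[90:240,200:400],(800,600)).astype(float)[:,:,::-1]*1.5,0,255).astype(np.uint8))
E
```

```text
tcp_pos: [0.5796, 0.2436, 0.1339]
ft_force: [-15.6, -3.7, 5.8]
tcp_pos: [0.5805, 0.2438, 0.1335]
ft_force: [-42.8, -9.6, 24.9]
t 22.35 p [0.5805 0.2438 0.1335] yaw -11.19 F [-42.7  -9.8  24.3] M [-2.12  9.04 -0.08] open -0.0001 shares [ 0.0128 -0.0119 -0.0039]
[([0.598, 0.238, 0.118], 0.55)]
```

View pics/lev.png

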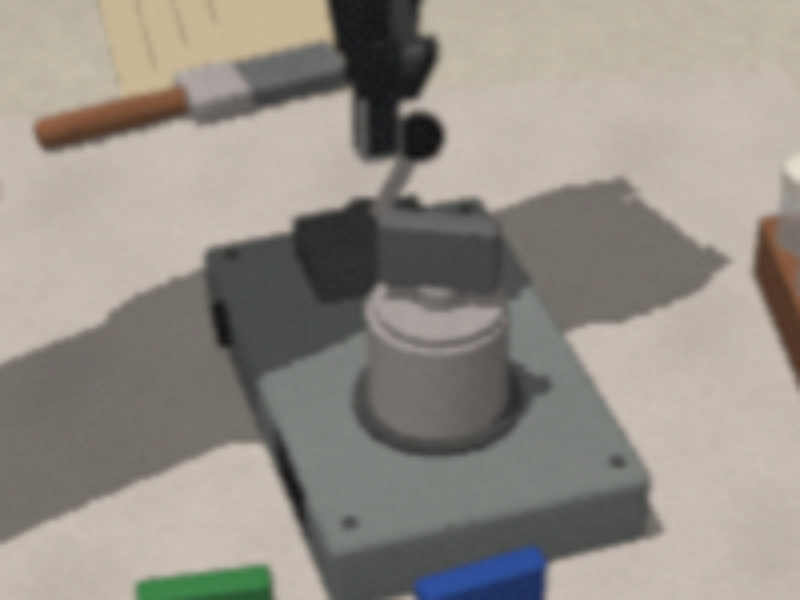

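The lever is hard against its far stop (ball at 420,137), and the rotor is still flush. Back off, rise, check and hand in.

```bash

python3 -m pendant '[0.08,0,0,0,0,0, 0.25,0,0,0,0,0, 0.35,0,0,0,0,0, 0.35,0,0,0,0,0]' |grep -E 'pos|ft'
python3 -m pendant '[0,0,-0.4,0,0,0, 0,0,-0.8,0,0,0, 0,0,-0.95,0,0,0, 0,0,-0.95,0,0,0, 0,0,-0.95,0,0,0]' |grep -E 'pos|ft'
python3 - <<'E'
from h import *
im=vision.camera("side");print([(np.round(d["centre"],3).tolist(),round(d["score"],2)) for d in boxes_of("lever_tip","side")])
print(env.read_state()["clock"])
cv2.imwrite("pics/fin.png",np.clip(cv2.resize(im[90:240,200:400],(800,600)).astype(float)[:,:,::-1]*1.5,0,255).astype(np.uint8))
E
```

```text
tcp_pos: [0.5451, 0.2369, 0.1349]
ft_force: [0.4, 0.3, 0.3]
tcp_pos: [0.5452, 0.2367, 0.2477]
ft_force: [-0.7, 0.3, -0.7]
[([0.596, 0.239, 0.116], 0.47)]
23.675
```

View pics/fin.png

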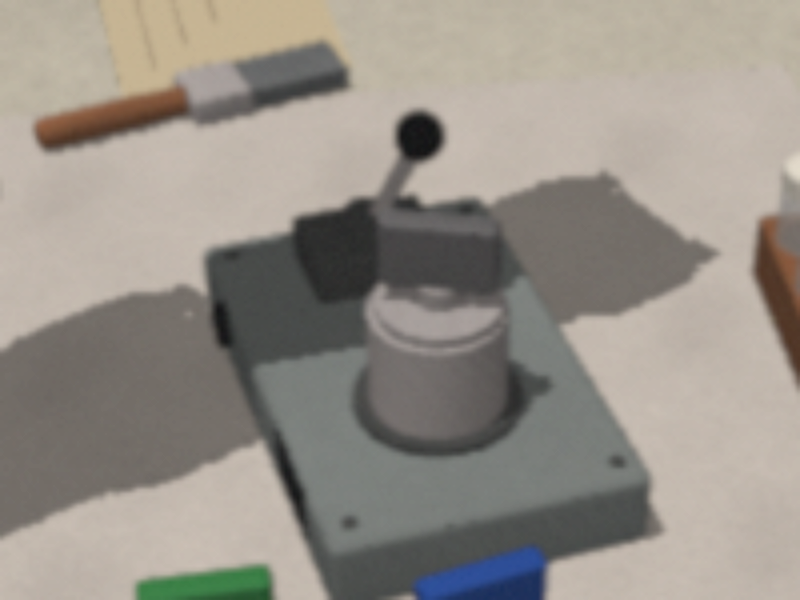

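The lever stays over with its ball at (420,135), the rotor is flush, and the arm is clear of everything.

```bash
python3 -c "
from cell import env
print(env.hand_in())"
```

```text
the job is handed in; nothing more can be done
None
```

The job is handed in, with no verdict returned: the winged rotor is keyed and flush in the mill's collar and released, the drive lever is against its far stop, and the arm touches nothing (about 24 of 64 s used; the final push at the stop read about 50 N at the wrist).

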